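Gauge the height of the brass grommet die

ROBOT

A 6-joint arm with a two-finger parallel gripper is mounted at the origin on the work surface. World frame = base frame: x ahead of the robot, y to its left, z up, the work surface at z = 0. Lengths are in m, angles in degrees, forces in N, time in s.
With the tool pointing down it reaches from about 0.3 to 0.75 m from the base axis. Payload 8.5 kg.
Tool frame: the origin (TCP) lies midway between the tips of the shut fingers; the grasp point (between the pads) lies 19 mm behind it; z points along the fingers, y is the line along which they close (so a half turn about z gives the same grasp; the last joint's range is limited). The gripper opens to 85 mm and grips with 20 to 120 N. Pads are 22 mm wide; open, the fingers measure 114 mm over their backs; the gripper's body (76 mm by 85 mm) begins 54 mm behind the grasp point. The pads swing forward as they close: fully open they stand 13 mm farther back than shut.
Start: joints at [58.826, 21.807, 74.336, -0, 83.858, -12.336], TCP at [0.178, 0.521, 0.231] pointing down, gripper open.
Joint ranges: [-178.18, 178.18], [-50.72, 133.34], [12.68, 142.11], [-81.47, 261.47], [9.98, 163.14], [-165.26, 165.26]. Speed limits (degrees/s): [136.94, 136.94, 180, 180, 180, 180].

INTERFACE

Orientations are given as a 3x3 rotation matrix whose columns are the frame's x, y, z axes.
In Python, from rig import env gives the robot as it stands. The module is installed in compiled form; this text tells all that it offers.
- The arm moves only by the tool jog_arm, never from a script. Its argument "targets" is a list of rows, each a list of 6 numbers: the shift along the tool's x, y, z in cm, then the turn, a rotation vector about the tool's x, y, z in degrees. A call has 1 to 8 rows; each row is the pose to reach, as a shift and turn from the pose commanded when the call began, along the tool's axes at that moment; what a row does not reach only later rows make up. A row lasts 1/12 s, in which the tool goes at most 41.7 mm and 7.16 degrees, less where a joint would pass 70% of its speed; a pose out of reach is approached as far as the arm can. A call with a gripper value outside its range is refused whole. "hand" is the opening, from 0 (shut) to 1 (fully open), set as the call begins (left out, the last holds). The fingers move at their own pace and stop on an object; "newtons" is the grip in N (left out, the last holds). Time passes only in rows, so rows that repeat a pose let the fingers close. It gives the time, the measured TCP pose, the force, the opening and the grip force at its end, in the units of the state.
- env.observe(): the state, without advancing time (a new reading comes with each control period).
- env.get_image(name): name is "scene" or "top"; returns a dict with "frame" (384x512x3 uint8, red, green, blue), "depth" (384x512 float32, m along the optical axis (not along the pixel's ray), 0 where there is no reading), "fovy" (degrees; the focal length in pixels is half the picture's height over the tangent of half this angle, whatever the lens; pixels are square), "cx", "cy" (the principal point, pixels), "cam_to_world" (4x4, takes a point from camera to world coordinates). Camera axes: x right, y down, z forward; pixel columns grow to the right and rows downward; lengths in m; the calibration is good to about 2 mm. A picture is of the moment at which its call begins.
- env.close_job(): hands the job in; it is judged then, once.
Trained networks look in the newest picture that a camera, given by its name, has taken for a name from the list of things; names that differ only in an ending like _2 or _b are one class to them, and where a whole thing is asked for, a point or a joint stands for the part that bears it (a point fixed in the world has none). Each returns a list of dicts, best first, with "score" (0 to 1); they miss things now and then, are a little off and sometimes report something else, mostly with a low value. They report only what shows in the picture. A call takes as long as a camera call.
- env.regions_of(camera, target): "pixels" (384x512 bool, what is visible of it) and "point" ([row, column] in pixels, amid what is visible of it).
The state is a dict: "time_s": time; "q": joint angles; "qvel": joint speeds; "joint_efforts": joint torques, N m; "position": TCP position; "tool_rot": TCP orientation; "ft_force": force on the tool from outside, world axes, zero at the start; "wrist_torque": the same for the moment, N m; "grip_width": finger opening in m; "gripper_force": force on a finger pad.
Only numpy, scipy, OpenCV 4.12 (cv2) and the standard library are available. Lean on these libraries where they do the work, as an engineer would, in place of code of your own. Each camera call takes 0.05 s, during which the arm holds its last target. There are 200 camera calls.

TASK

Take the green sprung height gauge from its sloping rest and lower it gently over the brass grommet die, so that it bridges the die with both legs standing flat on the steel plate and its sprung foot is pushed up by the die's top to read the die's height. Leave it standing there, released, with the die still where it was, and do not disturb the dark wooden heel block, the last, the tin of hooks or the steel rule.

Things in the scene. Friction and masses are not known exactly. Their poses are not given: they have to be found in the camera images.
- gauge: loose green bridge gauge, 0.43 kg. Origin: centre of underside, z up its axis. Two legs 56 (x) x 16 (y) x 52 mm high at y = +-38 mm (clear gap 60, outer width 92 mm); bridge 56 x 92 mm at z = 52 to 66 mm; bare-metal upright grip 24 x 24 mm at z = 66 to 118 mm. Starts on the rest, z leaning 30 deg from vertical, x up the slope, y level. Symmetric under a half turn about z
- gauge_grip (a point): point on the gauge's axis inside the square grip, 94 mm above its underside; same axes as the gauge
- foot (a joint): reading of the gauge: how far its sprung foot is pushed up above the plane of the leg undersides, in m (0 to 0.030, 0 at the start). A spring of 1 to 2 N pushes it down. A red-tipped rod rises out of the grip's top with it (at z = 110.5 mm at reading 0)
- foot_tip (a point): centre of the underside of the gauge's round foot (18 mm across), on the gauge's axis midway between the legs
- rest: fixed sloping rest in plywood and dark wood. Origin on the counter under the middle of the slope; its top surface passes 55 mm above the origin and rises toward its own +x at 30 degrees; 140 mm wide along y, with a lip 16 mm high along its low (-x) edge against which the gauge's legs lean
- plate: fixed steel plate lying on the counter, 150 mm along x, 250 mm along y, 12 mm thick; origin at the centre of its underside. The die and the heel block stand on it about 120 mm apart, in either order
- die: loose brass grommet die, a block 70 mm along x, 34 mm along y, 26 mm high, 0.5 kg, lying on the plate; origin at the centre of its underside. The gauge's legs go one on each long side
- heel: bystander: loose dark wooden heel block with a black rubber sole, 66 x 40 x 20 mm, on the plate; origin at the centre of its underside
- last: bystander: loose beech shoe last, about 250 mm long along x, 80 mm wide, 95 mm high, on the counter beyond the work
- tin: bystander: open blue tin of silver hooks, 72 mm across, 30 mm high, on the counter nearer the robot
- rule: bystander: steel rule, 300 mm along y, 30 mm along x, 4 mm thick, on the counter beyond the work

How it is judged (in metres and radians):
On the way, in this order (a step that is already met when the one before it is completed fails the run):
1. the gauge is lifted clear of its rest (contact force between gauge and rest below 0.01 N and distance of gauge from where it was at the start of the episode above 0.06 m), for 0.1 s.
2. the gauge stands on the plate over the die and reads its height (value of joint foot between 0.0243 and 0.0277 m and contact force between gauge and die above 0.3 N and contact force between gauge and plate above 0.3 N), for 0.3 s.
At the end, for the whole second after the job is handed in: Gauge released and still on the plate, upright (2 deg), underside within 1.5 mm of plate top; foot on the die's top (centre within 33 mm along, 16 mm across); joint reads the die's 26 mm within 1.7 mm; die flat and within 15 mm of its start (value of joint foot between 0.0243 and 0.0277 m and x of foot_tip in the frame of die between -0.033 and 0.033 m and y of foot_tip in the frame of die between -0.016 and 0.016 m and z of foot_tip in the frame of die between 0.0243 and 0.0277 m and height (world z) of gauge between 0.0105 and 0.0137 m and angle between each of gauge, die's own z axis and vertical below 0.035 rad and distance of die from where it was at the start of the episode below 0.015 m and linear speed of gauge below 0.01 m/s); the robot touches nothing.
It fails at once if the gauge is dropped (falling free at over 0.35 m/s) (contact force between the fingers and gauge below 0.05 N and linear speed of gauge above 0.35 m/s).
It fails at once if the gauge is slammed or pressed hard on the die or plate (over 80 N) (contact force between gauge and plate above 80 N or contact force between gauge and die above 80 N).
It fails at once if the heel block, last, tin or rule is moved by more than 15 mm (distance of any of heel, last, tin, rule from where it was at the start of the episode above 0.015 m).
It also fails if it takes over 42 s, if anything falls off the work surface, if the arm or the gripper's body presses on something with over 40 N, if the wrist force passes 120 N, or if a joint passes its speed limit or range.

## Working session

There is one attempt and no reset: what is moved stays moved. The work goes in short steps, Python scripts to look and compute and a tool call to move; the robot and the scene stay as the last step left them, time stands still between calls to the robot, and variables do not carry over. Pictures are saved under pics/ and viewed, at most 10 in all, crops included, and the job is handed in when it is done.

Besides the shell and the picture viewer there is one more tool, called as name(argument=value, ...) on one line, values as JSON. jog_arm: Moves the arm, as the interface text tells. Its arguments: {"type":"object","properties":{"targets":{"type":"array","items":{"type":"array","items":{"type":"number"}}},"hand":{"type":"number"},"newtons":{"type":"number"}},"required":["targets"]}

```bash
mkdir -p pics; cat > h.py <<'E'
import numpy as np, cv2
from rig import env
def cloud(im):
    d=im["depth"];f=d.shape[0]/2/np.tan(np.radians(im["fovy"])/2)
    v,u=np.mgrid[:d.shape[0],:d.shape[1]]
    p=np.stack([(u-im["cx"])/f*d,(v-im["cy"])/f*d,d],-1)
    T=np.array(im["cam_to_world"]);w=p@T[:3,:3].T+T[:3,3];w[d==0]=np.nan
    return w
def save(im,n): cv2.imwrite("pics/"+n+".png",im["frame"][:,:,::-1])
E
python3 - <<'E'
from h import *
for c in ["scene","top"]:
    im=env.get_image(c);save(im,c+"0");w=cloud(im);np.save(c+"0.npy",w)
    for t in ["gauge","rest","plate","die","heel","tin","last","rule"]:
        for r in env.regions_of(c,t)[:2]:
            m=r["pixels"];p=w[m];p=p[~np.isnan(p[:,0])]
            if len(p): print(c,t,round(r["score"],2),np.round(r["point"]),m.sum(),np.round(np.percentile(p,[2,50,98],axis=0),3).tolist())
E
```

```text
scene gauge 0.56 [187. 313.] 944 [[0.396, 0.128, 0.0], [0.539, 0.178, 0.113], [0.574, 0.229, 0.16]]
scene rest 0.7 [221. 308.] 1911 [[0.514, 0.109, 0.004], [0.601, 0.172, 0.05], [0.618, 0.241, 0.089]]
scene rest 0.49 [214. 167.] 332 [[0.516, -0.181, 0.016], [0.561, -0.165, 0.038], [0.581, -0.15, 0.042]]
scene plate 0.97 [227. 146.] 3518 [[0.473, -0.346, 0.004], [0.567, -0.226, 0.013], [0.629, -0.105, 0.016]]
scene plate 0.17 [221. 310.] 2056 [[0.511, 0.107, 0.003], [0.601, 0.172, 0.051], [0.618, 0.241, 0.089]]
scene die 0.68 [215. 167.] 361 [[0.516, -0.182, 0.016], [0.561, -0.165, 0.038], [0.581, -0.15, 0.042]]
scene die 0.35 [228. 147.] 3475 [[0.471, -0.346, 0.004], [0.566, -0.226, 0.013], [0.629, -0.105, 0.016]]
scene heel 0.69 [225. 122.] 442 [[0.536, -0.305, 0.014], [0.576, -0.282, 0.032], [0.601, -0.262, 0.036]]
scene tin 0.75 [182. 235.] 473 [[0.339, -0.046, 0.005], [0.378, -0.015, 0.02], [0.411, 0.019, 0.032]]
scene last 0.82 [273. 312.] 3741 [[0.728, 0.051, 0.016], [0.77, 0.151, 0.05], [0.791, 0.281, 0.095]]
top gauge 0.56 [191. 190.] 942 [[0.489, 0.132, 0.07], [0.523, 0.176, 0.117], [0.567, 0.224, 0.161]]
top rest 0.82 [174. 200.] 1307 [[0.504, 0.11, 0.041], [0.582, 0.17, 0.073], [0.616, 0.249, 0.09]]
top plate 0.77 [213. 343.] 4347 [[0.472, -0.343, 0.005], [0.539, -0.22, 0.012], [0.625, -0.101, 0.017]]
top die 0.8 [207. 321.] 353 [[0.513, -0.178, 0.019], [0.546, -0.161, 0.038], [0.58, -0.146, 0.043]]
top heel 0.82 [204. 366.] 393 [[0.536, -0.299, 0.016], [0.567, -0.278, 0.031], [0.599, -0.258, 0.036]]
top heel 0.62 [117. 209.] 2085 [[0.719, 0.057, 0.022], [0.742, 0.171, 0.056], [0.784, 0.289, 0.096]]
top tin 0.63 [265. 258.] 614 [[0.345, -0.044, 0.002], [0.377, -0.011, 0.018], [0.411, 0.022, 0.032]]
top last 0.59 [117. 207.] 2183 [[0.719, 0.056, 0.004], [0.743, 0.171, 0.055], [0.789, 0.289, 0.096]]
top rule 0.6 [135. 342.] 1130 [[0.736, -0.344, -0.001], [0.758, -0.2, 0.004], [0.78, -0.057, 0.01]]
```

```bash
python3 - <<'E'
from h import *
for c in ["scene","top"]:
    w=np.load(c+"0.npy"); env.get_image(c)
    for t,zl,zh in [("plate",.008,.016),("die",.034,.046),("heel",.028,.038),("rest",.03,.1)]:
        r=env.regions_of(c,t)[0];p=w[r["pixels"]];p=p[(p[:,2]>zl)&(p[:,2]<zh)]
        (cx,cy),s,a=cv2.minAreaRect((p[:,:2]*1000).astype(np.float32)); print(c,t,round(cx),round(cy),np.round(s),round(a,1))
    m=env.regions_of(c,"gauge")[0]["pixels"];p=w[m];p=p[(p[:,2]>.05)&(p[:,0]>.47)]
    # tilt 30: bridge top plane fit for yaw t: n=(-sin30 cos t,-sin30 sin t,cos30)
    for t in [-8,-4,0,4,8]:
        a=np.radians(t);n=np.array([-.5*np.cos(a),-.5*np.sin(a),.866]);s=p@n
        h,e=np.histogram(s,np.arange(.0,.3,.003));k=h.argmax();print(c,t,h.max(),round(e[k],4),end=' ')
    a=0;n=np.array([-.5,0,.866]);ex=np.array([.866,0,.5])
    q=np.c_[p@ex,p[:,1],p@n]; np.save(c+"g.npy",q)
    print();h,e=np.histogram(q[:,2],np.arange(-.3,.0,.004));print([(round(x,3),int(y)) for x,y in zip(e,h) if y])
    cv2.imwrite(f"pics/{c}_v.png",cv2.imread(f"pics/{c}0.png"))
a=cv2.imread("pics/scene0.png");b=cv2.imread("pics/top0.png")
cv2.imwrite("pics/both.png",np.vstack([a[130:330,:],b[90:290,:]])[:, :])
E
```

```text
scene plate 547 -226 [155. 250.] 5.8
scene die 546 -167 [74. 35.] 0.0
scene heel 567 -284 [41. 69.] 82.3
scene rest 561 177 [138. 107.] 79.8
scene -8 0 0.0 scene -4 0 0.0 scene 0 0 0.0 scene 4 0 0.0 scene 8 0 0.0 
[(np.float64(-0.228), 9), (np.float64(-0.224), 16), (np.float64(-0.22), 34), (np.float64(-0.216), 29), (np.float64(-0.212), 25), (np.float64(-0.208), 31), (np.float64(-0.204), 29), (np.float64(-0.2), 31), (np.float64(-0.196), 29), (np.float64(-0.192), 30), (np.float64(-0.188), 31), (np.float64(-0.184), 25), (np.float64(-0.18), 33), (np.float64(-0.176), 33), (np.float64(-0.172), 63), (np.float64(-0.168), 74), (np.float64(-0.164), 65), (np.float64(-0.16), 66), (np.float64(-0.156), 16), (np.float64(-0.152), 20), (np.float64(-0.148), 15), (np.float64(-0.144), 16), (np.float64(-0.14), 20), (np.float64(-0.136), 11), (np.float64(-0.132), 19), (np.float64(-0.128), 21), (np.float64(-0.124), 10), (np.float64(-0.12), 20), (np.float64(-0.116), 19), (np.float64(-0.112), 8), (np.float64(-0.108), 5)]
top plate 549 -223 [150. 248.] 5.9
top die 548 -163 [70. 35.] 0.3
top heel 569 -281 [40. 
[... 250 characters left out ...]
216), 12), (np.float64(-0.212), 13), (np.float64(-0.208), 13), (np.float64(-0.204), 11), (np.float64(-0.2), 16), (np.float64(-0.196), 11), (np.float64(-0.192), 10), (np.float64(-0.188), 10), (np.float64(-0.184), 11), (np.float64(-0.18), 13), (np.float64(-0.176), 19), (np.float64(-0.172), 45), (np.float64(-0.168), 164), (np.float64(-0.164), 226), (np.float64(-0.16), 187), (np.float64(-0.156), 22), (np.float64(-0.152), 9), (np.float64(-0.148), 8), (np.float64(-0.144), 8), (np.float64(-0.14), 9), (np.float64(-0.136), 7), (np.float64(-0.132), 9), (np.float64(-0.128), 10), (np.float64(-0.124), 8), (np.float64(-0.12), 8), (np.float64(-0.116), 31), (np.float64(-0.112), 50), (np.float64(-0.108), 9)]
```

View pics/both.png

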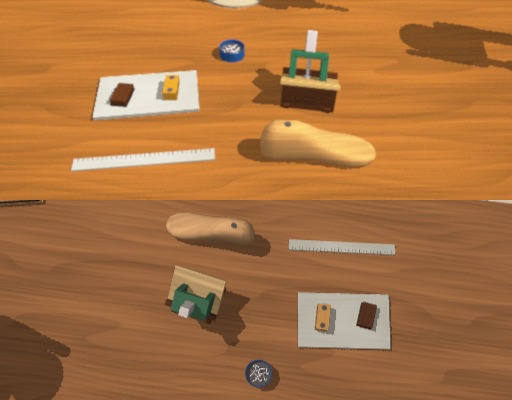

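```bash
cat >> h.py <<'E'
from scipy.optimize import least_squares
from scipy.spatial.transform import Rotation as R
def sd(p,c,s):
    q=abs(p-np.array(c))-np.array(s)/2
    return np.linalg.norm(np.maximum(q,0),axis=1)+np.minimum(q.max(1),0)
G=[((0,.038,.026),(.056,.016,.052)),((0,-.038,.026),(.056,.016,.052)),((0,0,.059),(.056,.092,.014)),((0,0,.092),(.024,.024,.052))]
D=[((0,0,.013),(.07,.034,.026))]
def fit(p,boxes,x0,tilt):
    # params x,y,z,yaw(deg),tilt(deg)
    def f(v):
        Rm=R.from_euler("ZY",[v[3],-(v[4] if tilt else 0)],degrees=True)
        return abs(np.min([sd(Rm.inv().apply(p-v[:3]),c,s) for c,s in boxes],0))
    r=least_squares(f,x0,loss="soft_l1",f_scale=.002,x_scale=[.01,.01,.01,5,5])
    return r.x,np.median(abs(f(r.x)))
def measure(c,t,boxes,x0,tilt,lo):
    im=env.get_image(c);w=cloud(im);r=env.regions_of(c,t)
    m=r[0]["pixels"];p=w[m];p=p[(p[:,2]>lo)&(np.linalg.norm(p-np.array(x0[:3]),axis=1)<.16)]
    x,e=fit(p,boxes,x0,tilt);print(c,t,len(p),np.round(x,4),"res",round(e,4));return x
E
python3 - <<'E'
from h import *
for c in ["scene","top"]:
    g=measure(c,"gauge",G,[.56,.175,.06,-10,30],True,.05)
    Rm=R.from_euler("ZY",[g[3],-g[4]],degrees=True);print("grip",Rm.apply([0,0,.094])+g[:3])
    for y in(-8,5): measure(c,"die",D,[.547,-.165,.012,y,0],False,.018)
    print(np.round(env.get_image(c)["cam_to_world"],2).tolist())
E
```

```text
scene gauge 755 [ 0.5615  0.1773  0.0612 -5.4581 25.1235] res 0.0026
grip [0.52172611 0.1810772  0.14629008]
scene die 363 [ 0.5438 -0.167   0.0131 -0.3586  0.    ] res 0.0008
scene die 360 [ 0.5438 -0.167   0.013  -0.634   0.    ] res 0.0007
[[0.04, 0.61, -0.79, 1.39], [1.0, -0.01, 0.04, -0.01], [0.02, -0.79, -0.61, 0.74], [0.0, 0.0, 0.0, 1.0]]
top gauge 909 [  0.5509   0.1766   0.0552 -10.9491  30.2379] res 0.0008
grip [0.50442244 0.18554587 0.13643563]Traceback (most recent call last):
  File "<stdin>", line 5, in <module>
  File "h.py", line 26, in measure
    m=r[0]["pixels"];p=w[m];p=p[(p[:,2]>lo)&(np.linalg.norm(p-np.array(x0[:3]),axis=1)<.16)]
      ~^^^
IndexError: list index out of range
```

```bash
cat >> h.py <<'E'
def goto(Rt,pt):
    s=env.observe();R0=np.array(s["tool_rot"]);p0=np.array(s["position"])
    best=None
    for k in (0,180):
        Rk=Rt@R.from_euler("z",k,degrees=True).as_matrix()
        rv=R.from_matrix(R0.T@Rk).as_rotvec(degrees=True)
        if best is None or np.linalg.norm(rv)<np.linalg.norm(best): best=rv
    print("row",np.round(R0.T@(np.array(pt)-p0)*100,2),np.round(best,1),"t",s["time_s"])
def tool_of(yaw,tilt):
    g=R.from_euler("ZY",[yaw,-tilt],degrees=True).as_matrix()
    return np.c_[-g[:,0],g[:,1],-g[:,2]]
E
python3 - <<'E'
from h import *
g=measure("top","gauge",G,[.55,.175,.055,-10,30],True,.05)
try: measure("scene","gauge",G,g,True,.085)
except Exception as e: print(e)
o=g[:3]+[-.001,-.001,0];Rt=tool_of(g[3],g[4]);gz=-Rt[:,2]
print(o,env.observe()["tool_rot"])
goto(Rt,o+gz*(.077+.085)); goto(Rt,o+gz*.077)
E
```

```text
top gauge 0 [  0.55    0.175   0.055 -10.     30.   ] res nan
scene gauge 702 [  0.5475   0.1721   0.0551 -10.4562  30.2036] res 0.001
[0.549 0.174 0.055] [[-9.46443644e-01  3.22869059e-01 -1.54040772e-05]
 [ 3.22869059e-01  9.46443643e-01 -4.19743216e-05]
 [ 1.02688122e-06 -4.46998298e-05 -9.99999999e-01]]
row [-38.34 -22.05   3.6 ] [ -2.3 -29.9  -8.6] t 2.25
row [-42.54 -21.39  10.96] [ -2.3 -29.9  -8.6] t 2.25
  return _methods._mean(a, axis=axis, dtype=dtype,
  ret = ret.dtype.type(ret / rcount)
```

jog_arm(targets=[[-38.3,-22,3.6,-2.3,-29.9,-8.6],[-38.3,-22,3.6,-2.3,-29.9,-8.6],[-38.3,-22,3.6,-2.3,-29.9,-8.6],[-38.3,-22,3.6,-2.3,-29.9,-8.6],[-38.3,-22,3.6,-2.3,-29.9,-8.6],[-38.3,-22,3.6,-2.3,-29.9,-8.6],[-38.3,-22,3.6,-2.3,-29.9,-8.6],[-38.3,-22,3.6,-2.3,-29.9,-8.6]], hand=1, newtons=80)

```text
time_s: 2.92
position: [0.3975, 0.2695, 0.2044]
tool_rot: [[-0.853, 0.173, 0.493], [0.15, 0.985, -0.086], [-0.5, 0.0, -0.866]]
ft_force: [0.2, 1.2, -0.0]
grip_width: 0.0856
gripper_force: 0.0
```

```bash
cat > n.py <<'E'
from h import *
o=np.array([.549,.174,.055]);Rt=tool_of(-10.7,30.2);gz=-Rt[:,2]
goto(Rt,o+gz*(.077+.085)); goto(Rt,o+gz*.077);print(env.observe()["ft_force"])
E
python3 n.py
```

```text
row [-6.83 -6.68  5.03] [ 0.4 -0.2  0.6] t 2.9167
row [-6.86 -6.73 13.53] [ 0.4 -0.2  0.6] t 2.9167
[ 0.16990802  1.21833383 -0.03904846]
```

jog_arm(targets=[[-6.8,-6.7,5,0.4,-0.2,0.6],[-6.8,-6.7,5,0.4,-0.2,0.6],[-6.8,-6.7,5,0.4,-0.2,0.6],[-6.8,-6.7,5,0.4,-0.2,0.6],[-6.8,-6.7,5,0.4,-0.2,0.6]])

```text
time_s: 3.33
position: [0.4682, 0.1892, 0.1947]
tool_rot: [[-0.849, 0.19, 0.493], [0.164, 0.982, -0.096], [-0.502, -0.001, -0.865]]
ft_force: [-0.3, -0.7, 0.3]
grip_width: 0.0856
gripper_force: 0.0
```

```bash
python3 n.py; python3 - <<'E'
from h import *
im=env.get_image("top");save(im,"pre_t");a=im["frame"];im=env.get_image("scene");b=im["frame"]
o=np.vstack([cv2.resize(a[130:250,130:270],None,fx=2.5,fy=2.5),cv2.resize(b[120:240,240:380],None,fx=2.5,fy=2.5)])
cv2.imwrite("pics/pre.png",o[:,:,::-1])
E
```

```text
row [-0.07  0.01  0.01] [-0.2 -0.1 -0.2] t 3.3333
row [-0.08  0.03  8.51] [-0.2 -0.1 -0.2] t 3.3333
[-0.28831702 -0.6620361   0.25172604]
```

View pics/pre.png

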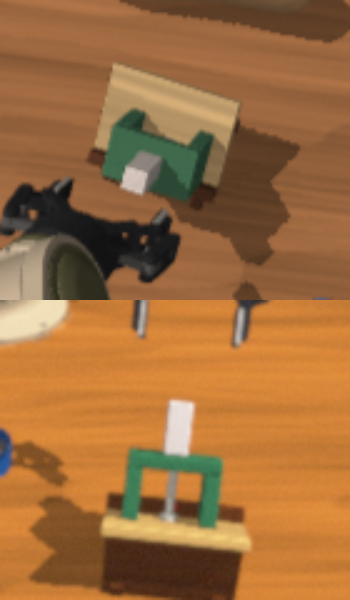

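The picture shows the open fingers around (35,195) and (160,230), straddling the axis of the grip (140,175) in line with the bridge. I can approach along the axis.

jog_arm(targets=[[0,0,2,0,0,0],[0,0,4,0,0,0],[0,0,6,0,0,0],[0,0,7.5,0,0,0],[0,0,8.5,0,0,0],[0,0,8.5,0,0,0]])

```text
time_s: 3.93
position: [0.5093, 0.183, 0.12]
tool_rot: [[-0.851, 0.185, 0.492], [0.16, 0.983, -0.094], [-0.501, -0.002, -0.866]]
ft_force: [-0.7, -0.4, -0.2]
grip_width: 0.0855
gripper_force: 0.0
```

jog_arm(targets=[[0,0,0,0,0,0],[0,0,0,0,0,0],[0,0,0,0,0,0],[0,0,0,0,0,0],[0,0,0,0,0,0],[0,0,0,0,0,0],[0,0,0,0,0,0],[0,0,0,0,0,0]], hand=0, newtons=80)

```text
time_s: 4.6
position: [0.5096, 0.1823, 0.122]
tool_rot: [[-0.849, 0.187, 0.494], [0.161, 0.982, -0.094], [-0.503, -0.001, -0.864]]
ft_force: [-3.8, -0.7, 6.2]
grip_width: 0.0231
gripper_force: 78.0
```

jog_arm(targets=[[0,0,-0.5,0,0,0],[0,0,-1.5,0,0,0],[0,0,-3,0,0,0],[0,0,-5,0,0,0],[0,0,-7,0,0,0],[0,0,-9,0,0,0],[0,0,-10,0,0,0],[0,0,-10,0,0,0]])

```text
time_s: 5.27
position: [0.4595, 0.1921, 0.2096]
tool_rot: [[-0.849, 0.186, 0.495], [0.161, 0.983, -0.093], [-0.504, 0.001, -0.864]]
ft_force: [0.7, 0.3, -4.0]
grip_width: 0.0231
gripper_force: 79.2
```

```bash
python3 - <<'E'
from h import *
for c in("top","scene"):
  for k in range(2):
    try: measure(c,"die",D,[.547,-.165,.012,0,0],False,.018);break
    except Exception as e: print(e)
Rt=tool_of(0,0)
goto(Rt,[.50,.10,.26]);goto(Rt,[.546,-.165,.20]);print(env.observe()["gripper_force"],env.observe()["q"])
E
```

```text
list index out of range
top die 352 [ 0.5478 -0.1632  0.0127 -0.1727  0.    ] res 0.0012
scene die 361 [ 0.5436 -0.1669  0.013  -0.6969  0.    ] res 0.0007
row [-7.52 -8.25 -1.79] [ -2.9  29.9 -10.5] t 5.5667
row [-12.69 -33.41   8.19] [ -2.9  29.9 -10.5] t 5.5667
79.16491270065308 [ 15.71582085  10.16791026 102.27522108 -19.65472276  41.92469635
 -51.81902575]
```

jog_arm(targets=[[-7.5,-8.25,-1.8,-2.9,29.9,-10.5],[-7.5,-8.25,-1.8,-2.9,29.9,-10.5],[-7.5,-8.25,-1.8,-2.9,29.9,-10.5],[-7.5,-8.25,-1.8,-2.9,29.9,-10.5],[-7.5,-8.25,-1.8,-2.9,29.9,-10.5],[-7.5,-8.25,-1.8,-2.9,29.9,-10.5],[-7.5,-8.25,-1.8,-2.9,29.9,-10.5]])

```text
time_s: 6.15
position: [0.5008, 0.0997, 0.2596]
tool_rot: [[-1.0, 0.002, 0.002], [0.002, 1.0, -0.0], [-0.002, -0.0, -1.0]]
ft_force: [0.1, -0.6, -3.5]
grip_width: 0.0233
gripper_force: 80.1
```

```bash
python3 - <<'E'
from h import *
goto(tool_of(-.4,0),[.546,-.165,.18])
E
```

```text
row [ -4.54 -26.46   7.98] [-0.   0.1  0.3] t 6.15
```

jog_arm(targets=[[-0.8,-4,1,0,0,0.3],[-1.5,-8,2.5,0,0,0.3],[-2.2,-12,4,0,0,0.3],[-3,-16,5.5,0,0,0.3],[-3.6,-20,6.5,0,0,0.3],[-4.2,-23.5,7.5,0,0,0.3],[-4.5,-26,8,0,0,0.3],[-4.5,-26.5,8,0,0,0.3]])

```text
time_s: 6.82
position: [0.5445, -0.1676, 0.179]
tool_rot: [[-1.0, 0.009, 0.002], [0.009, 1.0, -0.002], [-0.002, -0.001, -1.0]]
ft_force: [-0.4, 0.7, -4.3]
grip_width: 0.0231
gripper_force: 81.1
```

```bash
python3 - <<'E'
from h import *
s=env.observe();print(s["position"],s["ft_force"])
x0=[s["position"][0],s["position"][1],s["position"][2]-.077,0,0]
L=[]
for c in("top","scene"):
    im=env.get_image(c);save(im,c+"_a");w=cloud(im);r=env.regions_of(c,"gauge")
    if not r: print("none",c);L.append(im["frame"]);continue
    p=w[r[0]["pixels"]];p=p[(p[:,2]>.08)&(np.linalg.norm(p-x0[:3],axis=1)<.16)]
    print(c,len(p),[np.round(v,4) for v in fit(p,G,x0,True)]);L.append(im["frame"])
o=np.vstack([cv2.resize(L[0][130:280,250:430],None,fx=2,fy=2),cv2.resize(L[1][100:250,80:260],None,fx=2,fy=2)])
cv2.imwrite("pics/above.png",o[:,:,::-1])
E
```

```text
[ 0.5445113  -0.16758205  0.17901582] [-0.39240024  0.69681897 -4.32587471]
none top
scene 1245 [array([ 0.5429, -0.1667,  0.103 , -0.1716, -0.4045]), np.float64(0.0009)]
```

View pics/above.png

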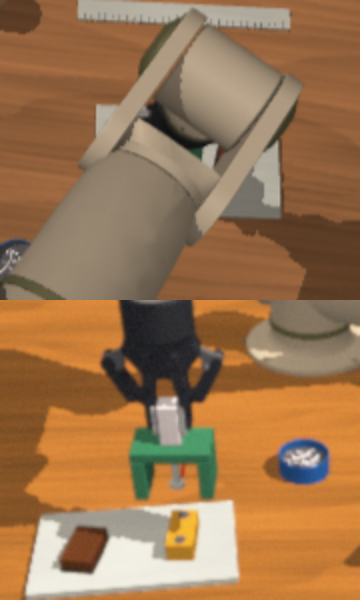

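The scene picture shows the gauge upright over the brass block: bridge at (173,445), die at (182,535), heel clear at (85,548). In the same camera the gauge and die centres agree within 1 mm, so I'm lowering it.

jog_arm(targets=[[0,0,2,0,0,0],[0,0,4,0,0,0],[0,0,5.5,0,0,0],[0,0,6.5,0,0,0],[0,0,7.2,0,0,0],[0,0,7.8,0,0,0],[0,0,8.3,0,0,0],[0,0,8.3,0,0,0]])

```text
time_s: 7.68
position: [0.5454, -0.1644, 0.098]
tool_rot: [[-1.0, 0.005, 0.003], [0.005, 1.0, 0.0], [-0.003, 0.0, -1.0]]
ft_force: [-0.2, 0.5, -1.6]
grip_width: 0.0232
gripper_force: 81.3
```

jog_arm(targets=[[0,0,0.1,0,0,0],[0,0,0.2,0,0,0],[0,0,0.3,0,0,0],[0,0,0.4,0,0,0],[0,0,0.4,0,0,0]])

```text
time_s: 8.1
position: [0.5455, -0.1648, 0.0943]
tool_rot: [[-1.0, 0.005, 0.004], [0.005, 1.0, -0.0], [-0.004, -0.0, -1.0]]
ft_force: [1.0, 0.2, -2.3]
grip_width: 0.0232
gripper_force: 81.3
```

jog_arm(targets=[[0,0,0.1,0,0,0],[0,0,0.2,0,0,0],[0,0,0.25,0,0,0],[0,0,0.3,0,0,0],[0,0,0.3,0,0,0]])

```text
time_s: 8.52
position: [0.5454, -0.1648, 0.0912]
tool_rot: [[-1.0, 0.005, 0.003], [0.005, 1.0, -0.0], [-0.003, -0.0, -1.0]]
ft_force: [1.8, -0.5, -1.9]
grip_width: 0.0234
gripper_force: 81.3
```

jog_arm(targets=[[0,0,0.05,0,0,0],[0,0,0.1,0,0,0],[0,0,0.1,0,0,0]])

```text
time_s: 8.77
position: [0.5454, -0.1648, 0.0905]
tool_rot: [[-1.0, 0.005, 0.003], [0.005, 1.0, -0.0], [-0.003, -0.0, -1.0]]
ft_force: [-0.3, 0.3, 0.5]
grip_width: 0.0233
gripper_force: 81.8
```

jog_arm(targets=[[0,0,0.05,0,0,0],[0,0,0.05,0,0,0],[0,0,0.05,0,0,0]])

```text
time_s: 9.02
position: [0.5454, -0.1648, 0.0905]
tool_rot: [[-1.0, 0.005, 0.004], [0.005, 1.0, -0.0], [-0.004, -0.0, -1.0]]
ft_force: [-1.7, -1.0, 5.1]
grip_width: 0.0228
gripper_force: 82.6
```

jog_arm(targets=[[0,0,0.05,0,0,0],[0,0,0.05,0,0,0],[0,0,0.05,0,0,0]])

```text
time_s: 9.27
position: [0.5454, -0.1648, 0.0904]
tool_rot: [[-1.0, 0.005, 0.004], [0.005, 1.0, -0.001], [-0.004, -0.001, -1.0]]
ft_force: [-2.9, -0.6, 8.6]
grip_width: 0.0231
gripper_force: 83.1
```

jog_arm(targets=[[0,0,0,0,0,0],[0,0,0,0,0,0],[0,0,0,0,0,0],[0,0,0,0,0,0],[0,0,0,0,0,0]], newtons=20)

```text
time_s: 9.68
position: [0.5454, -0.1648, 0.0904]
tool_rot: [[-1.0, 0.005, 0.004], [0.005, 1.0, -0.001], [-0.004, -0.001, -1.0]]
ft_force: [-2.9, 1.0, 9.2]
grip_width: 0.0232
gripper_force: 83.1
```

jog_arm(targets=[[0,0,0,0,0,0],[0,0,0,0,0,0],[0,0,0,0,0,0],[0,0,0,0,0,0],[0,0,0,0,0,0],[0,0,0,0,0,0],[0,0,0,0,0,0],[0,0,0,0,0,0]], hand=0.8)

```text
time_s: 10.35
position: [0.5453, -0.1647, 0.0892]
tool_rot: [[-1.0, 0.005, 0.003], [0.005, 1.0, 0.0], [-0.003, 0.0, -1.0]]
ft_force: [0.5, -0.3, -0.4]
grip_width: 0.0685
gripper_force: 0.0
```

jog_arm(targets=[[0,0,-0.5,0,0,0],[0,0,-1.5,0,0,0],[0,0,-3,0,0,0],[0,0,-5,0,0,0],[0,0,-8,0,0,0],[0,0,-11,0,0,0],[0,0,-14,0,0,0],[0,0,-14,0,0,0]])

```text
time_s: 11.02
position: [0.5466, -0.1655, 0.2364]
tool_rot: [[-1.0, 0.005, 0.013], [0.005, 1.0, -0.006], [-0.013, -0.005, -1.0]]
ft_force: [-0.0, -0.5, 0.3]
grip_width: 0.068
gripper_force: 0.0
```

jog_arm(targets=[[3,4,0,0,0,0],[6,8,0,0,0,0],[8,12,0,0,0,0],[10,16,0,0,0,0],[10,20,0,0,0,0],[10,24,0,0,0,0],[10,24,0,0,0,0]])

```text
time_s: 11.6
position: [0.4447, 0.0794, 0.23]
tool_rot: [[-1.0, 0.003, 0.004], [0.003, 1.0, 0.001], [-0.004, 0.001, -1.0]]
ft_force: [0.4, -0.3, -0.2]
grip_width: 0.0686
gripper_force: 0.0
```

```bash
python3 - <<'E'
from h import *
L=[]
for c in("top","scene"):
    im=env.get_image(c);w=cloud(im);L.append(im["frame"])
    for t,B,x0,ti,lo in(("gauge",G,[.545,-.165,.012,0,0],True,.055),("die",D,[.545,-.165,.012,0,0],False,.018)):
        r=env.regions_of(c,t)
        if not r: print("none",c,t);continue
        p=w[r[0]["pixels"]];p=p[(p[:,2]>lo)&(p[:,2]<.125)&(np.linalg.norm(p-x0[:3],axis=1)<.16)]
        if len(p)>20: print(c,t,len(p),[np.round(v,4) for v in fit(p,B,x0,ti)])
o=np.vstack([cv2.resize(L[0][150:270,270:420],None,fx=2.5,fy=2.5),cv2.resize(L[1][140:260,80:230],None,fx=2.5,fy=2.5)])
cv2.imwrite("pics/end.png",o[:,:,::-1]);print(env.observe()["time_s"],env.observe()["position"])
E
```

```text
top gauge 701 [array([ 0.5476, -0.1628,  0.0124, -0.2087, -0.0517]), np.float64(0.0012)]
none top die
scene gauge 816 [array([ 0.5443, -0.1664,  0.013 , -0.4459,  0.3182]), np.float64(0.0008)]
scene die 224 [array([ 0.5439, -0.1666,  0.0131, -0.9598,  0.    ]), np.float64(0.0007)]
11.9 [0.44632422 0.074902   0.22917818]
```

View pics/end.png

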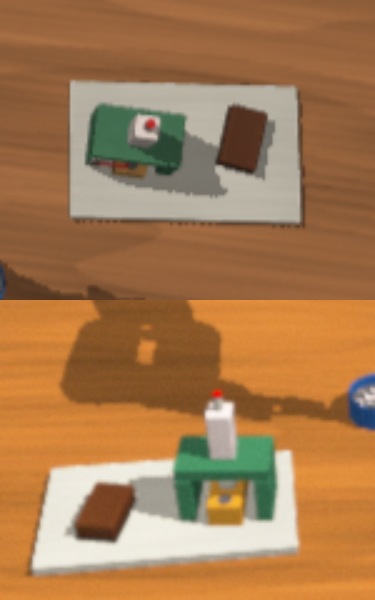

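The gauge stands upright over the die: bridge at (225,460), die between the legs at (225,505), and the red rod raised at (217,394). The heel block is untouched, so I'm handing in.

```bash
python3 -c "
from rig import env
print(env.close_job())"
```

```text
the job is handed in; nothing more can be done
None
```

The gauge stands released and upright over the brass die with both legs on the plate and its foot pushed up. The die is within 1 mm of its start and the heel block looked untouched. The job was handed in at about 12 s of the 42 s allowed, and no verdict was returned.

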